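# Lift a tray of soil onto the balance

### The job

The soil clod is to be weighed: pick up the lifter by its wooden handle, slide its blade under the tray that holds the brown soil clod, and carry the tray level, with the clod on it, to the balance. Set it down centred and square on the balance's two rails, draw the blade out, and stand the lifter flat on the bench. Do not touch the tray with the gripper, and leave the tray with the grey stone where it is.

Things in the scene. Friction and masses are not known exactly. Their poses are not given: they have to be found in the camera images.
- lifter: Dark steel lifter, 0.2 kg. Origin: underside of blade below the handle's middle; x to the blade's tip, z up. Blade x -40 to +122 mm, 48 wide, 3 thick (last 17 mm: 1.6 thick). Wooden handle bar along x: 76 long, 16 wide, 48 to 74 mm above the underside, on two 10 mm posts at x = -24 and +24; a tray on the blade must lie beyond x = +29.
- soil_tray: Shallow open aluminium tray with the brown soil clod, 84 (x) x 110 (y) x 10 mm, walls and floor 3 mm, about 80 g, loose on rest_a. Origin: centre of its underside, 28 mm above the bench; axes as rest_a's.
- rest_a: Fixed rest under the soil tray, 96 x 112 mm. Origin: centre of its underside, on the bench; +x leads away from the robot. Two rails along x, 84 long, 16 wide, inner faces 70 mm apart, tops at 28 mm, carry the tray. The gap between them, from the foot plate (top at 5 mm) up to the tray, is clear and open at both x ends: the blade enters from the robot's side toward +x.
- clod: Lump of brown soil, 26 x 30 x 22 mm, loose in the soil tray. Origin: centre of its underside.
- stone_tray: An equal tray on an equal rest, with a flat grey stone of 36 x 58 x 20 mm in it: not to be moved. Origin: centre of its underside.
- pan (a point): Tray's place on the fixed balance: midway between its two rails, at the height of their tops (58 mm), where the centre of the tray's underside belongs. x along the rails, away from the robot. Rails as on rest_a (84 long, 16 wide, 70 apart, gap open at both x ends), standing on a pan plate with top at 34 mm. White housing: x -97 to +53 of this point, 136 wide, 30 high.

How it is judged:
On the way:
1. the soil tray is lifted clear of its rest on the lifter's blade (height (world z) of soil_tray above 0.045 m and contact force between lifter and soil_tray above 0.2 N and x of soil_tray in the frame of lifter between 0.045 and 0.13 m and horizontal distance between soil_tray and pan above 0.08 m), for 0.2 s.
At the end, for the whole second after the job is handed in: Soil tray, clod in it, on the balance rails: within 15 mm of the pan point, 4 mm in height, level within 4 and square within 10 degrees; lifter flat on the bench (within 5 degrees), clear of the tray; stone tray within 20 mm of its start; all at rest (horizontal distance between soil_tray and pan below 0.015 m and z of soil_tray in the frame of pan between -0.004 and 0.004 m and angle between soil_tray's own z axis and vertical below 0.07 rad and angle between the x axis of soil_tray and the x axis of pan, either way round below 0.175 rad and horizontal distance between clod and soil_tray below 0.06 m and z of clod in the frame of soil_tray between -0.01 and 0.03 m and contact force between lifter and soil_tray below 0.05 N and height (world z) of lifter between -0.01 and 0.006 m and angle between lifter's own z axis and vertical below 0.1 rad and linear speed of each of soil_tray, lifter below 0.02 m/s and distance of stone_tray from where it was at the start of the episode below 0.02 m); the robot touches nothing.
It fails at once if the gripper or arm touches the soil tray (contact force between any of the fingers, the arm and soil_tray above 0.3 N).
It fails at once if the clod falls out of its tray (distance between clod and soil_tray above 0.08 m).
It fails at once if the stone tray is displaced by more than 20 mm (distance of stone_tray from where it was at the start of the episode above 0.02 m).
It also fails if it takes over 69 s, if anything falls off the work surface, if the arm or the gripper's body presses on something with over 40 N, if the wrist force passes 120 N, or if a joint passes its speed limit or range.

### The arm

A 7-joint arm with a two-finger parallel gripper is mounted at the origin on a cart in front of the work surface, level with it; the furniture and walls round the work are solid. World frame = base frame: x ahead of the robot, y to its left, z up, the work surface at z = 0. Lengths are in m, angles in rad, forces in N, time in s.
With the tool pointing down it reaches from about 0.4 to 0.875 m from the base axis. Payload 19.3 kg.
Tool frame: the origin (TCP) lies midway between the tips of the shut fingers; the grasp point (between the pads) lies 19 mm behind it; x points along the fingers, y is the direction in which the jaws open and shut, and the axes are right-handed (so a half turn about x gives the same grasp; the last joint's range is limited). The gripper opens to 85 mm and grips with 20 to 120 N. Pads are 22 mm wide; open, the fingers measure 114 mm over their backs; the gripper's body (76 mm by 85 mm) begins 54 mm behind the grasp point. The pads swing forward as they close: fully open they stand 13 mm farther back than shut.
Start: joints at [1.239, 0.521, -0.036, 1.599, 0.021, 1.021, -0.113], TCP at [0.162, -0.604, 0.231] pointing down, gripper open.
Joint ranges: [-2.91, 2.91], [-0.3, 2.13], [-1.5, 1.42], [0.17, 2.43], [-1.26, 4.41], [0.16, 1.93], [-2.52, 2.52]. Speed limits (rad/s): [1.89, 1.89, 2.39, 2.39, 3.01, 3.01, 3.01].

### API

Orientations are given as [roll, pitch, yaw] about the fixed x, y, z axes, in that order (R = Rz(yaw) Ry(pitch) Rx(roll)).
In Python, from workcell import telemetry, vision, workorder gives the robot as it stands. The module is installed in compiled form; this text tells all that it offers.
- The arm moves only by the tool play_rows, never from a script. Its argument "deltas" is a list of rows, each a list of 7 numbers: the shift along the world's x, y, z in mm, then the turn, a rotation vector about the world's x, y, z in degrees, then the finger opening in mm, from 0 to 85.4. In form: [[x, y, z, wx, wy, wz, jaw], ...]. A call has 1 to 8 rows; each row shifts and turns the commanded pose from where the row before left it; what a row does not reach is not made up. A row lasts 1/8 s, in which the tool goes at most 62.5 mm and 10.7 degrees, less where a joint would pass 70% of its speed; a pose out of reach is approached as far as the arm can. A call with a gripper value outside its range is refused whole. The fingers move at their own pace and stop on an object; "grip_force" is the grip in N (left out, the last holds). Time passes only in rows, so rows that do not move let the fingers close. It gives the time, the measured TCP pose, the force and the opening at its end, in the units of the state.
- telemetry.observe(): the state, without advancing time (a new reading comes with each control period).
- vision.grab_frame(name): name is "side" or "top" or "wrist"; returns the picture (400x640x3 uint8, red, green, blue); there is no depth.
- vision.camera_info(name): a dict with "mtx" (3x3 intrinsics, pixels), "rvec" (rotation vector, rad) and "tvec" (3), from world to camera coordinates, as OpenCV has them. Camera axes: x right, y down, z forward; pixel columns grow to the right and rows downward; lengths in m; the calibration is good to about 2 mm. A picture is of the moment at which its call begins: read the wrist's pose just before it. camera_info takes no time and is no camera call; for the wrist camera it gives the pose at the moment of the call.
- workorder.job_done(): hands the job in, once; it reports no verdict.
The state is a dict: "clock": time; "qpos": joint angles; "qd": joint speeds; "joint_efforts": joint torques, N m; "position": TCP position; "tool_rot": TCP orientation; "force": force on the tool from outside, world axes, zero at the start; "moment": the same for the moment, N m; "grip_width": finger opening in m.
Only numpy, scipy, OpenCV 4.12 (cv2) and the standard library are available. Lean on these libraries where they do the work, as an engineer would, in place of code of your own. Each camera call takes 0.05 s, during which the arm holds its last target. There are 200 camera calls.

## Working session

There is one attempt and no reset: what is moved stays moved. The work goes in short steps, Python scripts to look and compute and a tool call to move; the robot and the scene stay as the last step left them, time stands still between calls to the robot, and variables do not carry over. Pictures are saved under pics/ and viewed, about 8 in all and at most 12, crops included, and the job is handed in when it is done.

Besides the shell and the picture viewer there is one more tool, called after ">>>" by a JSON object that holds its "method" and its "body". play_rows: Moves the arm, as the interface text tells. Its arguments: {"type":"object","properties":{"deltas":{"type":"array","items":{"type":"array","items":{"type":"number"}}},"grip_force":{"type":"number"}},"required":["deltas"]}

```bash
mkdir -p pics
python3 - <<'E'
from workcell import telemetry, vision
import cv2,numpy as np
print(telemetry.observe())
for n in ("side","top"):
    im=vision.grab_frame(n); cv2.imwrite(f"pics/{n}0.png",im[:,:,::-1])
    c=vision.camera_info(n); R=cv2.Rodrigues(c["rvec"])[0]; print(n,c["mtx"].tolist(),(-R.T@c["tvec"].ravel()).round(3),R.round(2).tolist())
E
```

```text
{'clock': 0.0, 'qpos': array([ 1.23883395,  0.52200039, -0.03632177,  1.59998163,  0.0212194 ,
        1.02111122, -0.11278928]), 'qd': array([ 0.00078849,  0.00188239,  0.00153408,  0.00018114, -0.00161012,
       -0.00030108,  0.00080846]), 'joint_efforts': array([ 8.47029460e-04, -9.27115774e+01,  1.98079124e+00, -3.69941247e+01,
        1.79088529e-02,  8.04350653e-03, -3.21892639e-05]), 'position': array([ 0.16161111, -0.60340439,  0.23074374]), 'tool_rot': array([-1.48202818,  1.56968126,  1.92133239]), 'force': array([ 0.25525437, -0.45662356,  0.56257437]), 'moment': array([-0.05951502,  0.03732038, -0.05245743]), 'grip_width': 0.08535891727795204}
side [[465.6447917656167, 0.0, 321.9549058267932], [0.0, 465.6447917656167, 196.34124692811838], [0.0, 0.0, 1.0]] [0.436 0.707 0.625] [[-0.99, -0.14, -0.02], [-0.07, 0.61, -0.79], [0.12, -0.78, -0.62]]
top [[394.49725774543526, 0.0, 313.0327782973653], [0.0, 394.49725774543526, 194.9653648646867], [0.0, 0.0, 1.0]] [0.368 0.024 0.903] [[-0.23, -0.97, -0.0], [-0.95, 0.23, -0.2], [0.2, -0.05, -0.98]]
```

View pics/top0.png

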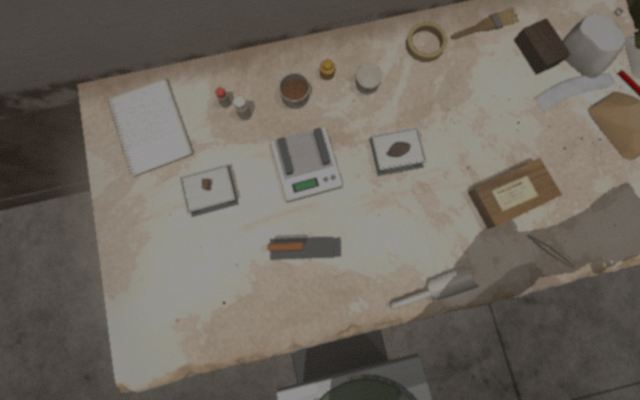

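View pics/side0.png

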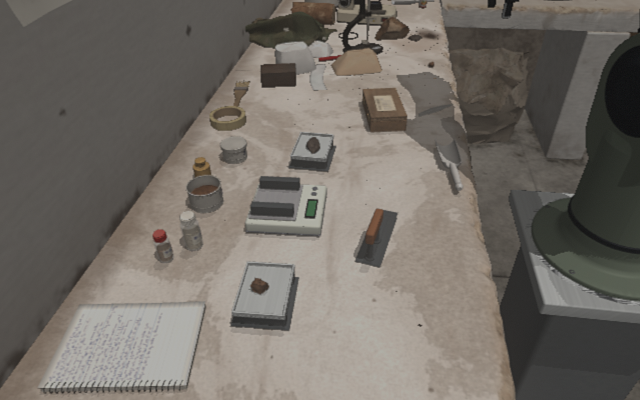

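The top view shows the soil tray near (209,190), the balance near (307,165), the stone tray near (398,152) and the lifter near (305,247), with its handle near (286,246). The side view shows the same layout: soil tray (265,292), balance (287,205), lifter (376,235).

```bash
cat > h.py <<'E'
import cv2,numpy as np
from workcell import telemetry, vision
def cam(n):
    c=vision.camera_info(n); return c["mtx"],cv2.Rodrigues(c["rvec"])[0],np.array(c["tvec"]).ravel()
def ray(n,uv,z,c=None):
    K,R,t=c or cam(n); uv=np.atleast_2d(uv).astype(float)
    d=(np.linalg.inv(K)@np.c_[uv,np.ones(len(uv))].T).T@R; o=-R.T@t
    return o+d*((z-o[2])/d[:,2])[:,None]
def proj(n,p,c=None):
    K,R,t=c or cam(n); q=(np.atleast_2d(p)@R.T+t)@K.T; return q[:,:2]/q[:,2:]
E
python3 - <<'E'
import cv2,numpy as np
from h import *
t=cv2.imread("pics/top0.png"); s=cv2.imread("pics/side0.png")
a=cv2.convertScaleAbs(cv2.resize(t[125:275,170:350],None,fx=4.4,fy=4,interpolation=cv2.INTER_CUBIC),alpha=1.4)
# handle & blade in both
for n,im in(("top",t),("side",s)):
    hsv=cv2.cvtColor(im,cv2.COLOR_BGR2HSV)
    m=cv2.inRange(hsv,(3,140,60),(14,255,255)); k,l,st,ce=cv2.connectedComponentsWithStats(m)
    for i in range(1,k):
        if st[i,4]>40:
            r=cv2.minAreaRect(np.argwhere(l==i)[:,::-1].astype(np.float32)); print(n,"handle",st[i],ce[i].round(1),cv2.boxPoints(r).round(1).tolist(), ray(n,ce[i],.07).round(3))
cv2.imwrite("pics/c1.png",a)
b=cv2.resize(s[165:335,225:405],None,fx=4.4,fy=3.5,interpolation=cv2.INTER_CUBIC); cv2.imwrite("pics/c2.png",b)
E
```

```text
top handle [217  89   7   8  42] [219.9  92.3] [[217.0, 89.0], [223.0, 89.0], [223.0, 96.0], [217.0, 96.0]] [[0.815 0.137 0.07 ]]
top handle [271 243  31   6  95] [287.9 246.3] [[271.0, 243.0], [301.0, 243.0], [301.0, 248.0], [271.0, 248.0]] [[0.439 0.062 0.07 ]]
```

View pics/c1.png

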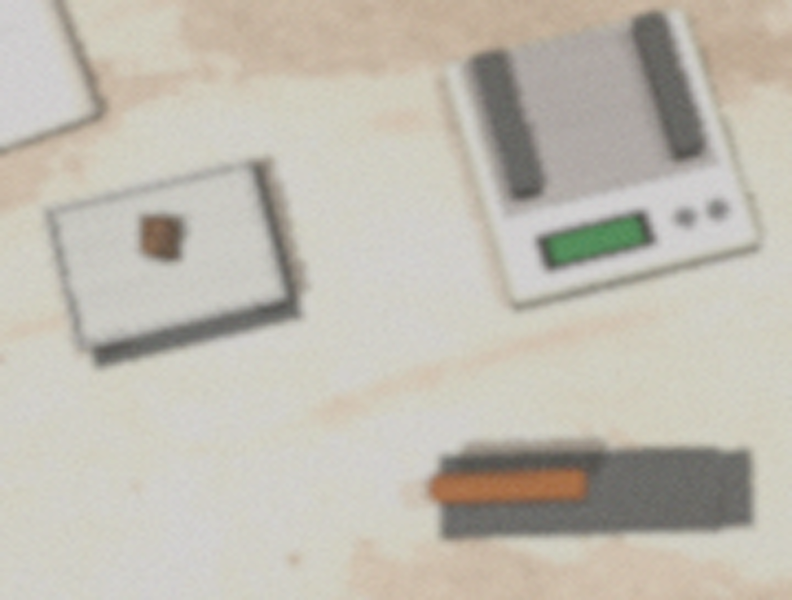

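View pics/c2.png

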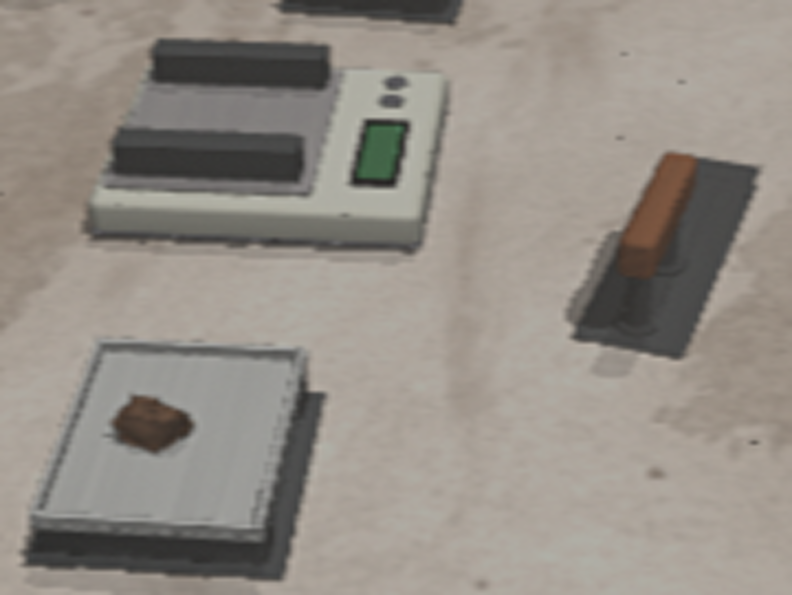

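The crops show the soil tray on its rest, turned slightly. The balance rails are parallel to the tray. The lifter's blade tip points to image right in the top view, which is about −y.

Run:
```python
from h import *
T=lambda P:(np.array(P)+.5)/[4.4,4]-.5+[170,125]
S=lambda P:(np.array(P)+.5)/[4.4,3.5]-.5+[225,165]
def show(name,cn,P,z,a,b):
    p=ray(cn,(T if cn=="top" else S)(P),z)[:,:2]; d=p[b]-p[a]
    print(name,cn,"c",(p.mean(0)*1000).round(1),"sides",[(np.linalg.norm(p[i]-p[(i+1)%len(p)])*1000).round(1) for i in range(len(p))],"angs",[np.degrees(np.arctan2(*(p[(i+1)%len(p)]-p[i])[::-1])).round(1) for i in range(len(p))])
show("tray","top",[(50,210),(258,162),(292,302),(82,347)],.038,0,1)
show("tray","side",[(100,343),(304,348),(267,530),(33,520)],.038,0,1)
show("blade","top",[(441,457),(748,450),(750,523),(443,537)],.003,0,1)
show("handle","top",[(434,475),(585,469),(585,498),(434,503)],.074,0,1)
show("railL","top",[(475,55),(508,52),(541,192),(512,197)],.058,0,1)
show("railR","top",[(634,15),(662,12),(702,152),(676,158)],.058,0,1)
show("railL","side",[(115,130),(303,137),(303,152),(113,148)],.058,0,1)
show("railR","side",[(153,40),(329,44),(329,60),(153,55)],.058,0,1)
show("handle","side",[(668,153),(695,156),(653,250),(622,247)],.074,0,1)
show("bladeR","side",[(757,168),(684,355),(572,337)],.003,0,1)
c=vision.camera_info("wrist");R=cv2.Rodrigues(c["rvec"])[0];print((-R.T@np.ravel(c["tvec"])).round(3),R.round(2).tolist())
from scipy.spatial.transform import Rotation as Ro
print(Ro.from_euler("xyz",telemetry.observe()["tool_rot"]).as_matrix().round(3))
```

```text
tray top c [609.5 209.4] sides [np.float64(109.3), np.float64(83.7), np.float64(108.0), np.float64(81.2)] angs [np.float64(-88.5), np.float64(-179.0), np.float64(90.2), np.float64(1.9)]
tray side c [608.4 219.3] sides [np.float64(80.8), np.float64(109.5), np.float64(83.2), np.float64(107.9)] angs [np.float64(-175.2), np.float64(94.0), np.float64(3.6), np.float64(-87.3)]
blade top c [433.   28.5] sides [np.float64(159.0), np.float64(41.2), np.float64(157.6), np.float64(45.0)] angs [np.float64(-101.9), np.float64(167.3), np.float64(79.5), np.float64(-10.8)]
handle top c [440.   67.3] sides [np.float64(71.9), np.float64(15.1), np.float64(71.6), np.float64(14.5)] angs [np.float64(-100.9), np.float64(166.9), np.float64(78.7), np.float64(-12.1)]
railL top c [638.1  24.7] sides [np.float64(17.0), np.float64(83.4), np.float64(14.8), np.float64(85.0)] angs [np.float64(-97.4), np.float64(178.9), np.float64(87.7), np.float64(0.3)]
railR top c [642.  -59.5] sides [np.float64(14.5), np.float64(84.7), np.float64(13.6), np.float64(86.6)] angs [np.float64(-96.3), np.float64(-179.8), np.float64(91.4)
[... 196 characters left out ...]
4(-78.2)]
railR side c [641.6 -53.8] sides [np.float64(84.2), np.float64(16.1), np.float64(83.3), np.float64(15.3)] angs [np.float64(-176.0), np.float64(100.2), np.float64(3.4), np.float64(-75.9)]
handle side c [438.6  75.3] sides [np.float64(11.4), np.float64(75.8), np.float64(12.2), np.float64(76.4)] angs [np.float64(174.4), np.float64(79.8), np.float64(-3.1), np.float64(-100.8)]
bladeR side c [429.5  60.5] sides [np.float64(156.9), np.float64(47.3), np.float64(165.1)] angs [np.float64(79.9), np.float64(-8.5), np.float64(-116.7)]
[ 0.234 -0.584  0.374] [[0.26, -0.97, -0.0], [-0.92, -0.25, 0.29], [-0.28, -0.07, -0.96]]
[[-0.     0.259 -0.966]
 [ 0.001 -0.966 -0.259]
 [-1.    -0.001  0.   ]]
```

>>> {"method": "play_rows", "body": {"deltas": [[45,40,0,0,0,8,85],[45,40,0,0,0,8,85],[45,40,0,0,0,8,85],[45,40,0,0,0,8,85],[25,55,0,0,0,8,85],[25,55,0,0,0,8,85],[25,55,0,0,0,8,85],[25,55,0,0,0,8,85]]}}

```text
clock: 1.1
position: [0.4422, -0.2219, 0.2313]
tool_rot: [0.139, 1.571, -1.619]
force: [1.0, -0.3, 0.2]
grip_width: 0.0852
```

>>> {"method": "play_rows", "body": {"deltas": [[0,50,0,0,0,0,85],[0,50,0,0,0,0,85],[0,50,0,0,0,0,85],[0,50,0,0,0,0,85],[0,50,0,0,0,0,85],[0,44,0,0,0,0,85],[0,0,0,0,0,0,85]]}}

```text
clock: 1.98
position: [0.4414, 0.0733, 0.2313]
tool_rot: [-2.982, 1.57, 1.543]
force: [-0.2, -0.6, -0.3]
grip_width: 0.085
```

Run:
```python
from h import *
from scipy.spatial.transform import Rotation as Ro
o=telemetry.observe();print(o["clock"],o["position"],o["qpos"].round(2),Ro.from_euler("xyz",o["tool_rot"]).as_matrix().round(3).tolist())
np.savez("w1.npz",*cam("wrist")); im=vision.grab_frame("wrist"); cv2.imwrite("pics/w1.png",im[:,:,::-1]); print(cam("wrist")[0])
```

```text
1.975 [0.441435   0.07329307 0.2313185 ] [ 0.19  0.28 -0.59  2.02  0.2   0.89 -0.69] [[0.0, 0.983, -0.186], [0.001, -0.186, -0.983], [-1.0, -0.0, -0.001]]
[[282.79948213   0.         325.91889205]
 [  0.         282.79948213 201.74310134]
 [  0.           0.           1.        ]]
```

View pics/w1.png

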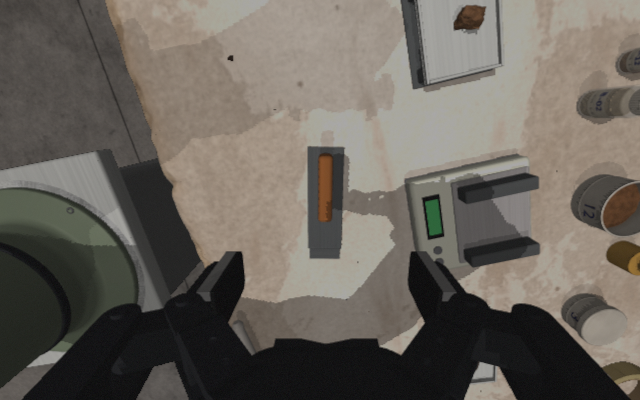

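The wrist view shows the handle at x 318–333, y 155–221 and the blade at 309–344, 147–258. The balance rails are near (497,187) and (500,250), and the soil tray's near corners are near (420,85) and (502,67).

Run:
```python
from h import *
d=np.load("w1.npz");C=(d["arr_0"],d["arr_1"],d["arr_2"]);
im=cv2.imread("pics/w1.png"); hsv=cv2.cvtColor(im,cv2.COLOR_BGR2HSV)
m=cv2.inRange(hsv[130:240,290:360],(3,120,60),(16,255,255)); q=np.argwhere(m)[:,::-1]+[290,130]
b=cv2.boxPoints(cv2.minAreaRect(q.astype(np.float32))); print("handle box",b.round(1).tolist())
def show(n,P,z):
    p=ray("wrist",P,z,C)[:,:2]*1000; e=np.roll(p,-1,0)-p
    print(n,p.mean(0).round(1),p.round(0).tolist(),np.linalg.norm(e,axis=1).round(1),np.degrees(np.arctan2(e[:,1],e[:,0])).round(1))
show("handle",b,.074)
g=cv2.cvtColor(im,cv2.COLOR_BGR2GRAY)
mb=((g<95)&(hsv[:,:,1]<70)).astype(np.uint8); mb[:,:300]=0;mb[:,350:]=0;mb[:140]=0;mb[262:]=0
print("blade tip rows",[(r,np.flatnonzero(mb[r])[[0,-1]].tolist()) for r in (149,225,235,245,252,256,258) if mb[r].any()])
show("blade",[(309,147),(344,148),(340,258),(310,258)],.003)
show("railL",[(459,187),(536,175),(538,188)],.058)
show("railR",[(463,249),(537,237),(539,249)],.058)
show("tray",[(404,0),(425,85),(502,67),(498,0)],.038)
# gripper pad positions check
a=cv2.resize(im[150:270,290:550],None,fx=3,fy=3,interpolation=cv2.INTER_CUBIC); t=cv2.resize(im[0:100,380:520],None,fx=3,fy=2.4)
cv2.imwrite("pics/c3.png",np.vstack([a,np.pad(t,((0,0),(0,a.shape[1]-t.shape[1]),(0,0)))]))
```

```text
handle box [[318.0, 155.0], [332.0, 155.0], [332.0, 221.0], [318.0, 221.0]]
handle [440.1  71.2] [[440.0, 109.0], [454.0, 106.0], [441.0, 33.0], [425.0, 36.0]] [14.8 74.5 15.9 74.5] [ -10.7 -100.4  169.3   78.8]
blade tip rows [(149, [308, 343]), (225, [308, 341]), (235, [309, 341]), (245, [309, 340]), (252, [310, 339]), (256, [310, 338])]
blade [433.   29.5] [[427.0, 113.0], [471.0, 103.0], [439.0, -53.0], [396.0, -45.0]] [ 45.4 158.9  43.9 160.2] [ -12.4 -101.8  169.3   78.8]
railL [650.2  34.1] [[591.0, 41.0], [678.0, 39.0], [681.0, 23.0]] [86.8 16.2 91.3] [ -1.4 -80.6 168.5]
railR [652.7 -45.4] [[592.0, -39.0], [681.0, -40.0], [684.0, -57.0]] [89.2 17.1 93.7] [ -0.4 -80.4 169.3]
tray [606.6 196.7] [[555.0, 243.0], [569.0, 158.0], [653.0, 161.0], [649.0, 225.0]] [86.  83.8 64.4 96.1] [-80.5   1.8  93.1 169.3]
```

View pics/c3.png

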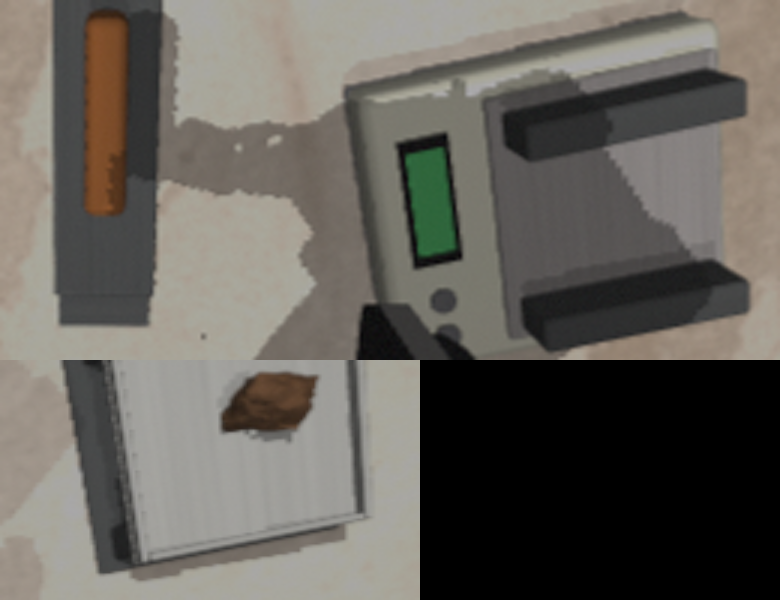

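>>> {"method": "play_rows", "body": {"deltas": [[-1.4,-2,-50,0,0,0,85],[0,0,-50,0,0,0,85],[0,0,-50,0,0,0,60],[0,0,-30,0,0,0,50],[0,0,-9.3,0,0,0,40],[0,0,0,0,0,0,25],[0,0,0,0,0,0,10],[0,0,0,0,0,0,5]], "grip_force": 80}}

```text
clock: 3.02
position: [0.4409, 0.0681, 0.0428]
tool_rot: [1.844, 1.569, 0.08]
force: [0.0, -0.2, -2.3]
grip_width: 0.0147
```

>>> {"method": "play_rows", "body": {"deltas": [[0,0,0,0,0,0,5],[0,0,0,0,0,0,5],[0,0,0,0,0,0,5],[0,0,10,0,0,0,5],[0,0,20,0,0,0,5],[0,0,20,0,0,0,5]]}}

```text
clock: 3.78
position: [0.4402, 0.0683, 0.0931]
tool_rot: [-2.033, 1.571, 2.487]
force: [1.6, -0.8, -2.1]
grip_width: 0.015
```

>>> {"method": "play_rows", "body": {"deltas": [[0,0,40,0,0,0,5],[-3,14,20,0,0,8.5,5],[-3,14,0,0,0,9.5,5],[-3,14,0,0,0,9.5,5],[-3,14,0,0,0,9.5,5],[-3,14,0,0,0,9.5,5],[-3,14,0,0,0,9.5,5],[-3,14,0,0,0,9.5,5]]}}

```text
clock: 4.78
position: [0.4191, 0.1665, 0.1526]
tool_rot: [-0.212, 1.57, -0.826]
force: [-0.6, -0.5, -2.1]
grip_width: 0.0145
```

>>> {"method": "play_rows", "body": {"deltas": [[-3,14,0,0,0,9.5,5],[-3,14,0,0,0,9.5,5],[-3,14,0,0,0,9.5,5],[-2,5,0,0,0,9.2,5],[0,0,-25,0,0,0,5],[0,0,-25,0,0,0,5],[0,0,0,0,0,0,5],[0,0,0,0,0,0,5]]}}

```text
clock: 5.78
position: [0.4086, 0.2135, 0.103]
tool_rot: [0.175, 1.57, 0.213]
force: [-0.2, 0.4, -2.3]
grip_width: 0.015
```

Run:
```python
from h import *
from scipy.spatial.transform import Rotation as Ro
o=telemetry.observe();print(o["clock"],o["position"],o["qpos"].round(2),Ro.from_euler("xyz",o["tool_rot"]).as_matrix().round(4).tolist())
np.savez("w2.npz",*cam("wrist")); im=vision.grab_frame("wrist"); cv2.imwrite("pics/w2.png",im[:,:,::-1])
t=vision.grab_frame("top"); cv2.imwrite("pics/t2.png",t[:,:,::-1])
cv2.imwrite("pics/w2c.png",cv2.resize(im[120:360,160:480,::-1],None,fx=2.5,fy=2.5,interpolation=cv2.INTER_CUBIC))
```

```text
5.775 [0.4085963  0.21352223 0.10303633] [ 0.08  0.63 -0.92  2.1   0.73  0.78  0.3 ] [[0.0008, -0.0384, 0.9993], [0.0002, 0.9993, 0.0384], [-1.0, 0.0001, 0.0008]]
```

View pics/w2c.png

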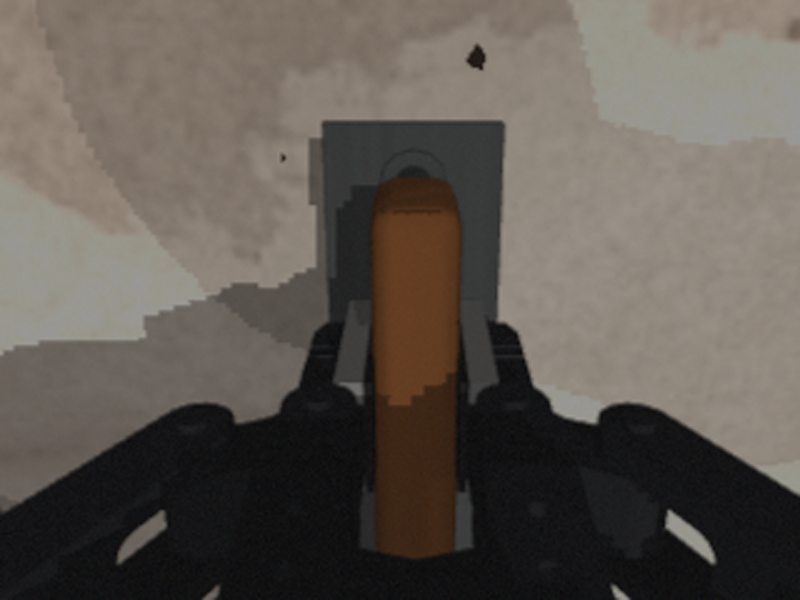

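>>> {"method": "play_rows", "body": {"deltas": [[0,0,-24,0,0,0,5],[0,0,-24,0,0,0,5],[0,0,0,0,0,0,5],[0,0,0,0,0,0,5]]}}

```text
clock: 6.38
position: [0.4087, 0.2136, 0.055]
tool_rot: [0.438, 1.57, 0.476]
force: [-0.6, 0.8, -2.5]
grip_width: 0.0151
```

Run:
```python
from h import *
from scipy.spatial.transform import Rotation as Ro
d=np.load("w2.npz");C=(d["arr_0"],d["arr_1"],d["arr_2"])
P=lambda p:np.array(p)/2.5+[160,120]
print("handle rear",ray("wrist",P([(375,210),(458,210)]),.1342,C),"blade rear",ray("wrist",P([(322,121),(504,121)]),.0632,C))
o=telemetry.observe();print(o["clock"],o["position"],Ro.from_euler("xyz",o["tool_rot"]).as_matrix()[:,2])
t=vision.grab_frame("top")[:,:,::-1].copy(); s=vision.grab_frame("side")[:,:,::-1].copy()
cv2.imwrite("pics/t3.png",t); cv2.imwrite("pics/s3.png",s)
p=[[.405,.213,.012],[.527,.218,.012],[.61,.213,.038]]
print(proj("top",p).round(0),proj("side",p).round(0))
a=cv2.resize(t[150:270,165:265],(400,480),interpolation=cv2.INTER_CUBIC); a=cv2.convertScaleAbs(a,alpha=1.4)
b=cv2.resize(s[225:385,225:425],(400,320),interpolation=cv2.INTER_CUBIC)
b=cv2.resize(s[245:365,220:320],(400,480),interpolation=cv2.INTER_CUBIC)
cv2.imwrite("pics/c4.png",np.hstack([a,b]))
```

```text
handle rear [[0.36958004 0.20562082 0.1342    ]
 [0.3690546  0.21940521 0.1342    ]] blade rear [[0.36831714 0.18797455 0.0632    ]
 [0.36650032 0.23551042 0.0632    ]]
6.375 [0.4087488  0.21364253 0.05504438] [9.99264485e-01 3.83346887e-02 9.69649146e-04]
[[226. 279.]
 [214. 226.]
 [207. 188.]] [[389. 307.]
 [314. 302.]
 [265. 285.]]
```

View pics/c4.png

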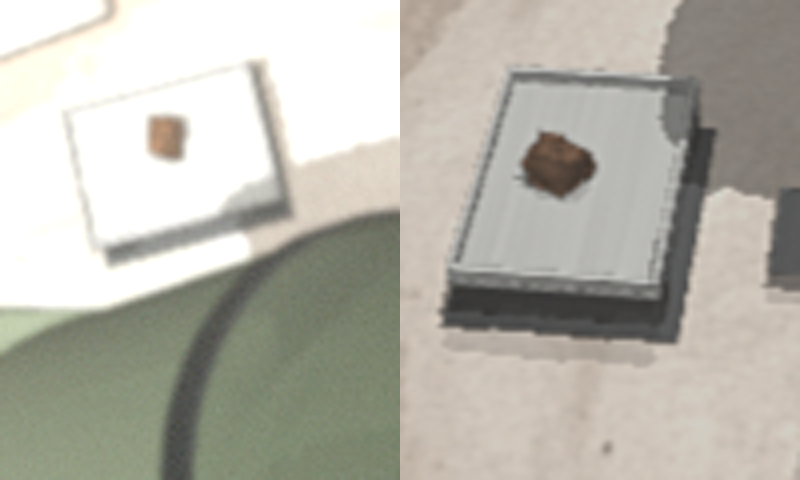

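Run:
```python
from h import *
P=lambda p:(np.array(p)-[400,0]+.5)/4-.5+[220,245]
print("tip corners side",(ray("side",P([(780,188),(768,284)]),.0145)*1000).round(1).tolist(),"expected (530.2,194) (528.4,242)")
for n,q,z in(("rim",[(510,72),(693,80),(661,288),(448,270)],.038),("restfoot near edge",[(443,326),(676,342)],.0),("foot far-right",[(715,130),(676,342)],.003)):
    p=ray("side",P(q),z)[:,:2]*1000; e=np.roll(p,-1,0)-p
    print(n,p.round(1).tolist(),p.mean(0).round(1),np.linalg.norm(e,axis=1).round(1),np.degrees(np.arctan2(e[:,1],e[:,0])).round(1))
```

```text
tip corners side [[529.8, 197.8, 14.5], [527.1, 247.2, 14.5]] expected (530.2,194) (528.4,242)
rim [[652.1, 168.4], [572.5, 163.1], [564.1, 272.0], [648.1, 274.3]] [609.2 219.5] [ 79.9 109.2  84.  105.9] [-176.2   94.4    1.5  -87.8]
restfoot near edge [[655.8, 273.4], [561.2, 268.8]] [608.5 271.1] [94.7 94.7] [-177.2    2.8]
foot far-right [[565.2, 159.2], [560.6, 270.9]] [562.9 215. ] [111.8 111.8] [ 92.4 -87.6]
```

>>> {"method": "play_rows", "body": {"deltas": [[0,-8,0,0,0,0.5,5],[0,0,0,0,0,0,5],[16,0.75,0,0,0,0,5],[16,0.75,0,0,0,0,5],[16,0.75,0,0,0,0,5],[16,0.75,0,0,0,0,5]]}}

```text
clock: 7.22
position: [0.4736, 0.2083, 0.0539]
tool_rot: [2.298, 1.571, 2.345]
force: [-0.7, -0.5, -2.1]
grip_width: 0.0147
```

>>> {"method": "play_rows", "body": {"deltas": [[16,0.75,0,0,0,0,5],[16,0.75,0,0,0,0,5],[16,0.75,0,0,0,0,5],[14,0.7,0,0,0,0,5],[0,0,0,0,0,0,5],[0,0,0,0,0,0,5]]}}

```text
clock: 7.98
position: [0.5339, 0.2113, 0.0539]
tool_rot: [-3.033, 1.57, -2.985]
force: [0.0, -0.2, -2.6]
grip_width: 0.0148
```

Run:
```python
from h import *
from scipy.spatial.transform import Rotation as Ro
o=telemetry.observe();print(o["clock"],o["position"],o["force"],Ro.from_euler("xyz",o["tool_rot"]).as_matrix()[:,2])
s=vision.grab_frame("side")[:,:,::-1].copy()
cv2.imwrite("pics/s4.png",s); s3=cv2.imread("pics/s3.png")
print("tray moved?",[cv2.phaseCorrelate(np.float32(s3[a:b,c:d,1]),np.float32(s[a:b,c:d,1])) for a,b,c,d in((290,335,230,275),)])
cv2.imwrite("pics/c5.png",cv2.resize(s[205:345,220:420],None,fx=4,fy=4,interpolation=cv2.INTER_CUBIC))
```

```text
7.975 [0.53388061 0.21128869 0.05385913] [ 0.00706381 -0.2223056  -2.56792522] [ 9.98877149e-01  4.73723492e-02 -5.48474007e-04]
tray moved? [((0.4676667355258246, 0.5524015552501744), 0.9488881711606626)]
```

View pics/c5.png

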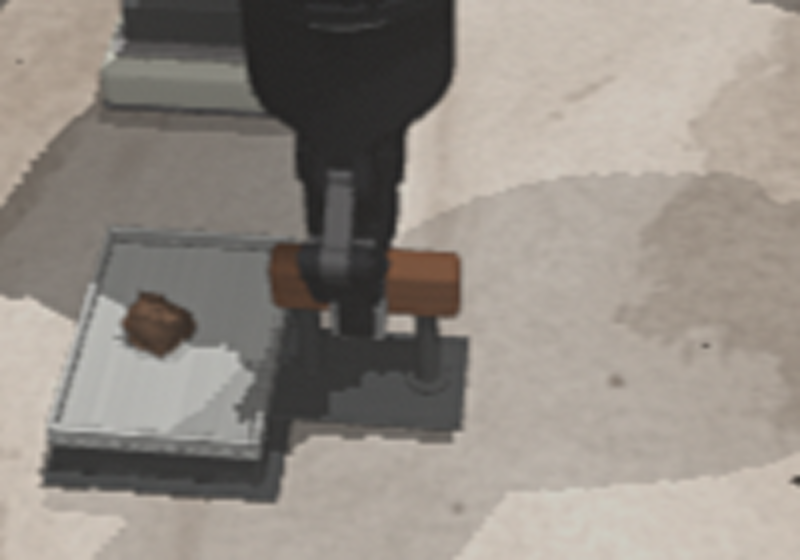

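Picture 9: the blade is under the tray between the rails, with the front post clear of the near edge. The tray hasn't moved, so I'm lifting.

>>> {"method": "play_rows", "body": {"deltas": [[0,0,5,0,0,0,5],[0,0,4,0,0,0,5],[0,0,3,0,0,0,5],[0,0,3,0,0,0,5],[0,0,3,0,0,0,5],[0,0,5,0,0,0,5],[0,0,8,0,0,0,5],[0,0,10,0,0,0,5]], "grip_force": 110}}

```text
clock: 9.02
position: [0.5343, 0.2113, 0.0956]
tool_rot: [-2.81, 1.571, -2.763]
force: [0.3, -1.1, -1.8]
grip_width: 0.0143
```

>>> {"method": "play_rows", "body": {"deltas": [[0,0,10,0,0,0,5],[0,0,10,0,0,0,5],[0,0,10,0,0,0,5],[0,0,8,0,0,0,5],[0,0,4,0,0,0,5],[0,0,0,0,0,0,5],[0,0,0,0,0,0,5]]}}

```text
clock: 9.9
position: [0.5342, 0.2111, 0.1367]
tool_rot: [-2.786, 1.57, -2.739]
force: [0.6, -0.1, -3.1]
grip_width: 0.0142
```

Run:
```python
from h import *
from scipy.spatial.transform import Rotation as Ro
o=telemetry.observe();print(o["clock"],o["position"],o["force"],o["moment"],Ro.from_euler("xyz",o["tool_rot"]).as_matrix()[:,2])
s=vision.grab_frame("side")[:,:,::-1].copy(); t=vision.grab_frame("top")[:,:,::-1].copy()
cv2.imwrite("pics/s5.png",s); cv2.imwrite("pics/t5.png",t)
a=cv2.resize(s[175:345,215:405],(400,360),interpolation=cv2.INTER_CUBIC)
b=cv2.resize(cv2.convertScaleAbs(t,alpha=1.3)[120:280,165:345],(400,360),interpolation=cv2.INTER_CUBIC)
cv2.imwrite("pics/c6.png",np.hstack([a,b]))
```

```text
9.9 [0.53420659 0.21114808 0.13669985] [ 0.64423235 -0.08950174 -3.10442156] [ 0.00221928  0.06787503 -0.0301133 ] [ 9.98892736e-01  4.70440476e-02 -3.99598514e-04]
```

View pics/c6.png

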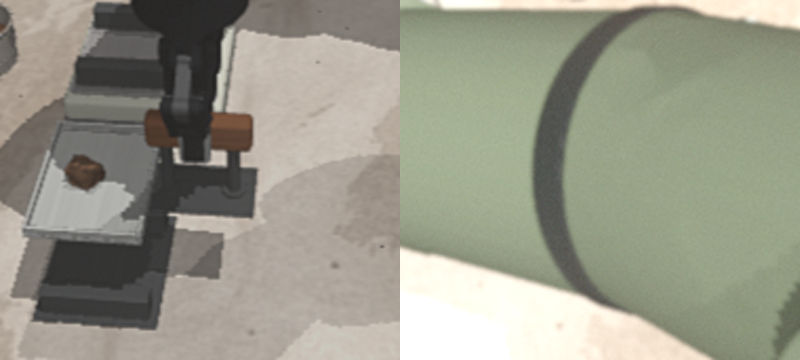

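Picture 10: the tray is level on the blade with the clod in it, clear of the rest. The arm hides the top view.

Run:
```python
from h import *
d=np.load("w1.npz");C=(d["arr_0"],d["arr_1"],d["arr_2"])
W=lambda p:(np.array(p)+.5)/3-.5+[290,150]
for q in ([(503,113),(712,70),(746,80),(530,127)],[(523,297),(712,262),(748,280),(543,317)]):
    p=ray("wrist",W(q),.058,C)[:,:2]*1000; print(p.round(0).tolist(),p.mean(0).round(1))
h=[(346,85),(714,15)]
S=lambda p:(np.array(p)+.5)/[400/190,360/170]-.5+[215,175]
p=ray("side",S([(62,123),(163,127),(143,238),(26,232)]),.107)[:,:2]*1000;print("tray side",p.round(0).tolist(),p.mean(0).round(1))
```

```text
[[590.0, 41.0], [668.0, 43.0], [681.0, 37.0], [599.0, 33.0]] [634.5  38.4]
[[593.0, -39.0], [670.0, -38.0], [684.0, -49.0], [601.0, -50.0]] [637.1 -43.8]
tray side [[649.0, 167.0], [570.0, 162.0], [563.0, 273.0], [644.0, 278.0]] [606.6 219.7]
```

Run:
```python
from h import *
d=np.load("w1.npz");C=(d["arr_0"],d["arr_1"],d["arr_2"])
W=lambda p:(np.array(p)+.5)/3-.5+[290,150]
for q in ([(530,127),(746,80),(746,110),(530,160)],[(543,317),(748,280),(748,310),(545,348)]):
    p=ray("wrist",W(q),.058,C)[:,:2]*1000; print(p.round(0).tolist(),p.mean(0).round(1))
```

```text
[[599.0, 33.0], [681.0, 37.0], [681.0, 25.0], [599.0, 20.0]] [640.1  28.6]
[[601.0, -50.0], [684.0, -49.0], [684.0, -62.0], [601.0, -65.0]] [642.8 -56.4]
```

>>> {"method": "play_rows", "body": {"deltas": [[1,-5,0,0,0,0,5],[2,-10,0,0,0,0,5],[2,-17,0,0,0,0,5],[2,-17,0,0,0,0,5],[2,-17,0,0,0,0,5],[2,-17,0,0,0,0,5],[2,-17,0,0,0,0,5],[2,-17,0,0,0,0,5]]}}

```text
clock: 11.0
position: [0.5495, 0.093, 0.137]
tool_rot: [-1.641, 1.571, -1.594]
force: [0.7, 0.0, -3.9]
grip_width: 0.0145
```

>>> {"method": "play_rows", "body": {"deltas": [[2,-17,0,0,0,0,5],[2,-17,0,0,0,0,5],[2,-17,0,0,0,0,5],[2,-17,0,0,0,0,5],[3,-17,0,0,0,0,5],[3,-17,0,0,0,0,5],[2,-7,0,0,0,0,5],[1,-3,0,0,0,0,5]]}}

```text
clock: 12.0
position: [0.5665, -0.018, 0.137]
tool_rot: [1.399, 1.571, 1.445]
force: [-0.2, 0.9, -3.4]
grip_width: 0.0145
```

>>> {"method": "play_rows", "body": {"deltas": [[0,0,0,0,0,0,5],[0,0,-8,0,0,0,5],[0,0,-8,0,0,0,5],[0,0,-8,0,0,0,5],[0,0,-5,0,0,0,5],[0,0,0,0,0,0,5],[0,0,0,0,0,0,5]]}}

```text
clock: 12.88
position: [0.5665, -0.0177, 0.1082]
tool_rot: [0.051, 1.571, 0.098]
force: [-0.7, 0.2, -3.8]
grip_width: 0.0146
```

Run:
```python
from h import *
from scipy.spatial.transform import Rotation as Ro
o=telemetry.observe();print(o["clock"],o["position"],o["force"],o["moment"],Ro.from_euler("xyz",o["tool_rot"]).as_matrix()[:,2])
s=vision.grab_frame("side")[:,:,::-1].copy()
cv2.imwrite("pics/s6.png",s)
cv2.imwrite("pics/c7.png",cv2.resize(s[135:255,230:390],None,fx=5,fy=5,interpolation=cv2.INTER_CUBIC))
```

```text
12.875 [ 0.5664604  -0.01769049  0.10819861] [-0.65906892  0.22883511 -3.80116865] [-0.02054697  0.10366953  0.0308599 ] [9.98892055e-01 4.70592998e-02 2.92738275e-04]
```

View pics/c7.png

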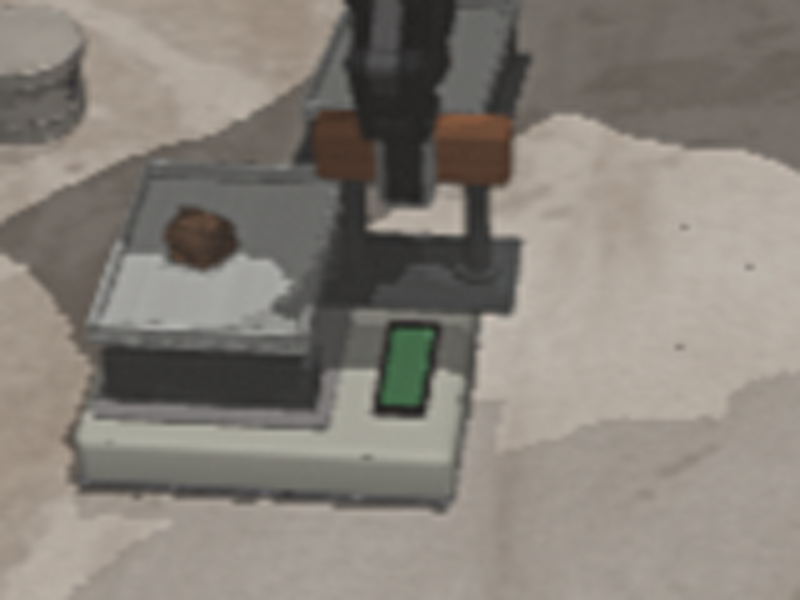

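Picture 11: the tray hangs just above the balance rails, level, with the clod in it. I'll compare rim and rails in the same camera.

Run:
```python
from h import *
S=lambda p:(np.array(p)+.5)/5-.5+[230,135]
p=ray("side",S([(148,165),(342,180),(310,338),(88,327)]),.0784)[:,:2]*1000;print(p.round(0).tolist(),p.mean(0).round(1))
s=vision.grab_frame
```

```text
[[684.0, -60.0], [602.0, -59.0], [596.0, 44.0], [680.0, 48.0]] [640.5  -7. ]
```

>>> {"method": "play_rows", "body": {"deltas": [[0,-2,-3,0,0,0,5],[0,0,-3,0,0,0,5],[0,0,-3,0,0,0,5],[0,0,-3,0,0,0,5],[0,0,-3,0,0,0,5],[0,0,-4,0,0,0,5],[0,0,-3,0,0,0,5],[0,0,0,0,0,0,5]]}}

```text
clock: 13.92
position: [0.5662, -0.0197, 0.0858]
tool_rot: [2.896, 1.57, 2.943]
force: [-0.3, 0.0, -2.5]
grip_width: 0.0144
```

>>> {"method": "play_rows", "body": {"deltas": [[-8,-0.4,0,0,0,0,5],[-16,-0.75,0,0,0,0,5],[-16,-0.75,0,0,0,0,5],[-16,-0.75,0,0,0,0,5],[-16,-0.75,0,0,0,0,5],[-16,-0.75,0,0,0,0,5],[-16,-0.75,0,0,0,0,5],[-16,-0.75,0,0,0,0,5]]}}

```text
clock: 14.92
position: [0.4454, -0.0255, 0.0862]
tool_rot: [-1.198, 1.57, -1.151]
force: [0.1, -0.5, -2.2]
grip_width: 0.0146
```

>>> {"method": "play_rows", "body": {"deltas": [[-8,-0.4,0,0,0,0,5],[-3,20,0,0,0,0,5],[0,40,0,0,0,0,5],[0,45,0,0,0,0,5],[0,15,0,0,0,0,5],[0,0,0,0,0,0,5]]}}

```text
clock: 15.68
position: [0.4353, 0.0949, 0.0861]
tool_rot: [0.364, 1.571, 0.413]
force: [-0.7, -1.1, -2.3]
grip_width: 0.0144
```

>>> {"method": "play_rows", "body": {"deltas": [[0,0,-15,0,0,0,5],[0,0,-15,0,0,0,5],[0,0,-9,0,0,0,5],[0,0,-3,0,0,0,5],[0,0,-1,0,0,0,5],[0,0,0,0,0,0,5]]}}

```text
clock: 16.42
position: [0.4355, 0.0941, 0.0433]
tool_rot: [-0.084, 1.57, -0.037]
force: [0.5, 0.5, -1.6]
grip_width: 0.0145
```

>>> {"method": "play_rows", "body": {"deltas": [[0,0,0,0,0,0,30],[0,0,0,0,0,0,50],[0,0,0,0,0,0,60],[0,0,0,0,0,0,60],[0,0,15,0,0,0,60],[0,0,40,0,0,0,60],[0,0,60,0,0,0,60],[0,0,30,0,0,0,60]]}}

```text
clock: 17.42
position: [0.4357, 0.0945, 0.1904]
tool_rot: [0.024, 1.569, 0.071]
force: [-0.7, -0.8, 0.1]
grip_width: 0.06
```

>>> {"method": "play_rows", "body": {"deltas": [[0,-50,20,0,0,0,60],[0,-60,20,0,0,0,60],[0,-60,0,0,0,0,60],[0,-60,0,0,0,0,60],[0,-60,0,0,0,0,60],[0,-60,0,0,0,0,60],[0,0,0,0,0,0,60]]}}

```text
clock: 18.3
position: [0.4344, -0.2578, 0.2266]
tool_rot: [2.573, 1.57, 2.613]
force: [-0.3, 0.9, -0.0]
grip_width: 0.0601
```

Run:
```python
from h import *
o=telemetry.observe();print(o["clock"],o["position"],o["force"])
s=vision.grab_frame("side")[:,:,::-1].copy(); t=vision.grab_frame("top")[:,:,::-1].copy()
cv2.imwrite("pics/s8.png",s);cv2.imwrite("pics/t8.png",t)
s0=cv2.imread("pics/side0.png")
print("stone shift px",cv2.phaseCorrelate(np.float32(s0[125:175,285:340,1]),np.float32(s[125:175,285:340,1])))
a=cv2.resize(s[120:300,230:410],(400,400),interpolation=cv2.INTER_CUBIC)
b=cv2.resize(cv2.convertScaleAbs(t,alpha=1.3)[115:275,250:410],(400,400),interpolation=cv2.INTER_CUBIC)
cv2.imwrite("pics/c8.png",np.hstack([a,b]))
```

```text
18.3 [ 0.43442205 -0.25784119  0.22660052] [-0.29323833  0.85117783 -0.02107938]
stone shift px ((-0.15543826858087684, -0.07060895018449642), 0.8322266874313354)
```

View pics/c8.png

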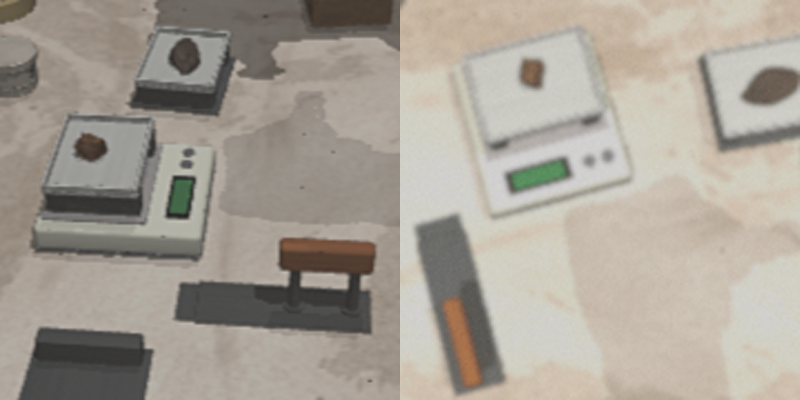

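Picture 12: the tray is on the balance rails with the clod in it, the lifter stands flat on the bench, and the stone tray hasn't moved. One last numeric check.

Run:
```python
from h import *
T=lambda p:(np.array(p)-[400,0]+.5)/2.5-.5+[250,115]; S=lambda p:(np.array(p)+.5)/2.2222-.5+[230,120]
for n,q in(("top",T([(463,58),(580,28),(608,110),(487,143)])),("side",S([(67,117),(156,122),(140,195),(45,188)]))):
    p=ray(n,q,.068)[:,:2]*1000;e=np.roll(p,-1,0)-p;print(n,p.mean(0).round(1),np.linalg.norm(e,axis=1).round(0),np.degrees(np.arctan2(e[:,1],e[:,0])).round(1))
print("rails: top (640.0,-17.1) side (639.6,-10.6)")
```

```text
top [641.4 -18.2] [108.  80. 110.  81.] [ -88.2 -175.7   92.4    2.7]
side [637.9  -6.1] [ 84. 107.  83. 105.] [-178.7   92.9    0.4  -86.2]
rails: top (640.0,-17.1) side (639.6,-10.6)
```

Both cameras put the tray within about 5 mm of the rails' centre and nearly square, so I'm handing in.

```bash
python3 -c "
from workcell import workorder; print(workorder.job_done())"
```

```text
the job is handed in; nothing more can be done
None
```

I handed in the job at about 18.5 s on the clock. The soil tray, with the clod in it, is on the balance rails. The lifter stands flat on the bench, clear of the tray, and the open gripper is well away from everything. `job_done` reported no verdict.

- **Tray position:** measured against the rail centre in the same camera, the tray is off by about (1, −1) mm in the top view and (−2, +4.5) mm in the side view. The limit is 15 mm.
- **Tray squareness and level:** its edges are within a few degrees of the rails. By eye it sits level; I did not measure its height or tilt.
- **Stone tray:** it moved less than 0.2 pixel in the side view, so it is where it started.
- **Disagreement between cameras:** the top and side cameras differ by 7–12 mm in absolute y. I used the wrist camera and the gripped lifter's known pose to settle it.

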